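# Load the sample bottle into the lidded warmer

## Robot

A 7-joint arm with a two-finger parallel gripper is mounted at the origin on the work surface. World frame = base frame: x ahead of the robot, y to its left, z up, the work surface at z = 0. Lengths are in m, angles in rad, forces in N, time in s.
With the tool pointing down it reaches from about 0.35 to 0.9 m from the base axis. Payload 8.1 kg.
Tool frame: the origin (TCP) lies midway between the tips of the shut fingers; the grasp point (between the pads) lies 19 mm behind it; x points along the fingers, z is the direction in which the jaws open and shut, and the axes are right-handed (so a half turn about x gives the same grasp; the last joint's range is limited). The gripper opens to 92 mm and grips with 3 to 60 N. Pads are 19 mm wide; open, the fingers measure 130 mm over their backs; the gripper's body (75 mm by 190 mm) begins 47 mm behind the grasp point.
Start: joints at [-1.288, 0.434, 0.025, 1.573, -0.012, 1.134, -0.075], TCP at [0.235, 0.579, 0.227] pointing down, gripper open.
Joint ranges: [-2.62, 2.62], [-0.44, 2.09], [-1.27, 1.32], [0.08, 2.57], [-1.32, 4.46], [0.12, 2], [-2.74, 2.74]. Speed limits (rad/s): [2.22, 2.22, 3.01, 3.01, 3.14, 3.14, 3.14].

## Interface

Orientations are given as a rotation vector (axis times angle).
In Python, from cell import arm, optics, finder gives the robot as it stands.
- The arm moves only by the tool send_rows, never from a script. Its argument "rows" is a list that holds one entry, the list of rows, each a list of 7 numbers: the shift along the tool's x, y, z in mm, then the turn, a rotation vector about the tool's x, y, z in degrees, then the opening in per cent of the stroke, from 0 (shut) to 100 (fully open). A call has exactly 8 rows; each row is the pose to reach, as a shift and turn from the pose commanded when the call began, along the tool's axes at that moment; what a row does not reach only later rows make up. A row lasts 1/10 s, in which the tool goes at most 50 mm and 8.59 degrees, less where a joint would pass 70% of its speed; a pose out of reach is approached as far as the arm can. A call with a gripper value outside its range is refused whole. The fingers move at their own pace and stop on an object; "grip_force" is the grip in N (left out, the last holds). Time passes only in rows, so rows that repeat a pose let the fingers close, or fill a call up. It gives the time, the measured TCP pose, the force and the opening at its end, in the units of the state.
- arm.observe(): the state, without advancing time (a new reading comes with each control period).
- optics.get_image(name): name is "side" or "top" or "wrist"; returns (picture, depth): 420x560x3 uint8, red, green, blue; 420x560 float32, m along the optical axis (not along the pixel's ray), 0 where there is no reading.
- optics.get_calibration(name): a dict with "camera_matrix" (3x3 intrinsics, pixels), "position" and "orientation" of the camera in the world; the wrist camera has in their place "T_tool_cam" (4x4, takes a point from camera to tool coordinates, whose origin is the TCP and whose axes are the tool frame's). Camera axes: x right, y up, looking along -z (the intrinsics and any distortion apply to the point x, -y, -z); pixel columns grow to the right and rows downward; lengths in m; the calibration is good to about 2 mm. A picture is of the moment at which its call begins: read the wrist's pose just before it. get_calibration takes no time and is no camera call.
- arm.sign_off(): hands the job in, once; it reports no verdict.
Trained networks look in the newest picture that a camera, given by its name, has taken for a name from the list of things; names that differ only in an ending like _2 or _b are one class to them, and where a whole thing is asked for, a point or a joint stands for the part that bears it (a point fixed in the world has none). Each returns a list of dicts, best first, with "confidence" (0 to 1); they miss things now and then, are a little off and sometimes report something else, mostly with a low value. They report only what shows in the picture. A call takes as long as a camera call.
- finder.search_frame(camera, thing): "bbox" ([left, top, width, height] in pixels, round what is visible of it).
- finder.regions_of(camera, thing): "region" (420x560 bool, what is visible of it) and "bbox" ([left, top, width, height] in pixels, round what is visible of it).
- finder.place_of(camera, thing): "xy" ([column, row] in pixels: a listed point, or the origin of a listed thing).
The state is a dict: "clock": time; "joints": joint angles; "dq": joint speeds; "joint_efforts": joint torques, N m; "position": TCP position; "ee_rot": TCP orientation; "force": force on the tool from outside, world axes, zero at the start; "ft_torque": the same for the moment, N m; "width": opening from 0.0 (shut) to 1.0 (fully open).
Only numpy, scipy, OpenCV 4.12 (cv2) and the standard library are available. Lean on these libraries where they do the work, as an engineer would, in place of code of your own. Each camera call takes 0.05 s, during which the arm holds its last target.

## Task

Put the orange-capped sample bottle in the round steel warmer: first clear the tube rack off the green lid rest into the blue tray, then lift the warmer's lid off by its knob and lay it right side up in the middle of the green rest, stand the bottle upright on the floor of the warmer's well, and put the lid back on so that it is fully seated. Let go of each thing before going on to the next, keep rack, bottle and lid upright, set them down gently without dropping them, and leave the white-capped bottle, the beaker and the carton where they are.

Things in the scene. Friction and masses are not known exactly. Their poses are not given: they have to be found in the camera images.
- warmer: Sample warmer, fixed to the bench: round steel pot, 176 mm outside diameter, 110 mm high, with an open round well of 144 mm diameter whose floor is 20 mm above the bench. A grey control head (55 x 120 mm, 70 mm high) is joined to its +x side, reaching 141 mm from the axis. Origin: centre of the underside, on the well's axis; z up.
- lid: Loose lid, 0.3-0.54 kg: grey plug below (128 mm diameter, 8 mm thick), aluminium disc (166 mm diameter, 8 to 13 mm above origin), black knob in the centre (34 mm diameter, 27 to 51 mm above origin, on an 18 mm stem). Origin: centre of the plug's underside; z up through the knob. Seated: disc on the warmer's rim, plug in the well with 8 mm play, origin 102 mm above the warmer's. Starts seated.
- lid_rest: Green round mat fixed to the bench, 190 mm diameter, 6 mm thick, where the lid is laid. Origin: centre of its underside; its top is 6 mm above.
- tray: Blue open tray fixed to the bench, 200 mm along its x, 160 mm along its y, 30 mm high, walls and floor 5 mm thick (inside 190 x 150 mm). Origin: centre of its underside; its inner floor is 5 mm above.
- rack: White tube rack, 0.21-0.42 kg, 110 mm along its x, 56 mm along y, its eight glass tubes part of it. A straight carrying bar, 10 mm thick (in y), 22 mm tall, runs along its x over the whole length at mid-width, 84 to 106 mm above the origin; the tubes end at 72 mm. Origin: centre of the underside; z up. Starts on the green lid rest.
- sample: The sample bottle: amber glass, ORANGE screw cap, 0.11 to 0.22 kg, 76 mm tall; body 58 mm diameter up to 38 mm, then a shoulder, then the cap of 36 mm diameter from 48 to 76 mm above the origin. Origin: centre of the underside; z up.
- other_bottle: Bystander: a bottle of the same shape and size with a WHITE cap. Origin: centre of the underside.
- beaker: Bystander: white cup-shaped beaker, 70 mm rim diameter, 85 mm tall. Origin: centre of the underside.
- carton: Bystander: cardboard carton with a blue band, 110 x 110 mm, 75 mm high. Origin: centre of the underside.

How it is judged:
By the outcome, as a careful person would: the job done as asked, in the order asked, and still so for the second after the job is handed in, with the robot touching nothing.
It also fails if it takes over 72 s, if anything falls off the work surface, if the arm or the gripper's body presses on something with over 40 N, if the wrist force passes 120 N, or if a joint passes its speed limit or range.

## Working session

There is one attempt and no reset: what is moved stays moved. The work goes in short steps, Python scripts to look and compute and a tool call to move; the robot and the scene stay as the last step left them, time stands still between calls to the robot, and variables do not carry over. Pictures are saved under pics/ and viewed, and the job is handed in when it is done.

Besides the shell and the picture viewer there is one more tool, called as name(argument=value, ...) on one line, values as JSON. send_rows: Moves the arm, as the interface text tells. Its arguments: {"type":"object","properties":{"rows":{"type":"array"},"grip_force":{"type":"number"}},"required":["rows"]}

```bash
ls -la; mkdir -p pics; cat > h.py <<'E'
import numpy as np,cv2
from scipy.spatial.transform import Rotation as R
from cell import arm,optics,finder
def snap(n,f):
    p,d=optics.get_image(n); cv2.imwrite('pics/'+f,cv2.cvtColor(p,cv2.COLOR_RGB2BGR)); return p,d
E
python3 - <<'E'
from h import *
s=arm.observe(); print({k:np.round(v,4).tolist() for k,v in s.items()})
for n in ['side','top','wrist']:
    p,d=snap(n,n+'0.png'); np.save('pics/'+n+'0d.npy',d); print(n,optics.get_calibration(n))
print(arm.observe()['clock'])
E
```

```text
total 12
drwxr-xr-x  3 agent agent 4096 Dec  6 12:04 .
drwxr-xr-x 23 root  root  4096 Dec  6 12:04 ..
drwxr-xr-x  2 agent agent 4096 Dec  6 12:04 pics
{'clock': 0.0, 'joints': [-1.2876, 0.4352, 0.025, 1.5741, -0.0116, 1.134, -0.0751], 'dq': [-0.0001, -0.0005, 0.0003, 0.001, -0.0009, 0.0025, -0.0008], 'joint_efforts': [-0.0006, -66.7853, 0.9848, -31.4476, -0.0604, 0.0427, 0.0001], 'position': [0.235, 0.5786, 0.226], 'ee_rot': [-0.9214, 1.3686, 0.9198], 'force': [-0.4624, 0.2938, 0.0504], 'ft_torque': [-0.0151, -0.0143, -0.0041], 'width': 1.0012}
side {'camera_matrix': array([[498.95730183,   0.        , 272.63957389],
       [  0.        , 498.95730183, 211.20404928],
       [  0.        ,   0.        ,   1.        ]]), 'position': array([ 0.18011804, -0.91085698,  0.68142515]), 'orientation': array([ 1.0192414 , -0.21759942, -0.3957841 ])}
top {'camera_matrix': array([[413.74957931,   0.        , 276.05500323],
       [  0.        , 413.74957931, 210.44840108],
       [  0.        ,   0.        ,   1.        ]]), 'position': array([ 0.49715574, -0.008943  ,  0.92486936]), 'orientation': array([ 0.12353617, -0.09405027, -1.58329683])}
wrist {'camera_matrix': array([[300.29063253,   0.        , 282.92711046],
       [  0.        , 300.29063253, 211.48267344],
       [  0.        ,   0.        ,   1.        ]]), 'T_tool_cam': array([[ 5.98690306e-04,  2.61342501e-01, -9.65245947e-01,
        -1.59588926e-01],
       [ 1.65856610e-04,  9.65246081e-01,  2.61342640e-01,
         6.99289978e-02],
       [ 9.99999807e-01, -3.16555726e-04,  5.34538091e-04,
         3.78885098e-04],
       [ 0.00000000e+00,  0.00000000e+00,  0.00000000e+00,
         1.00000000e+00]])}
0.15
```

View pics/top0.png

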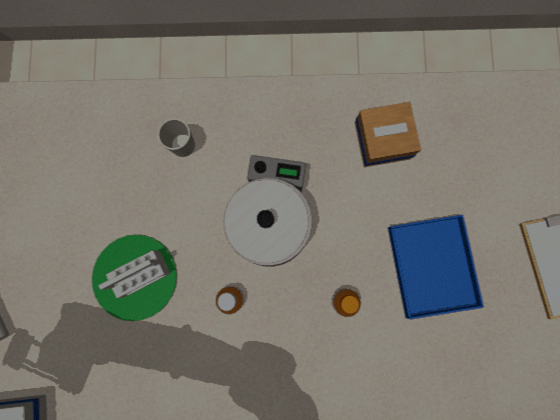

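View pics/side0.png

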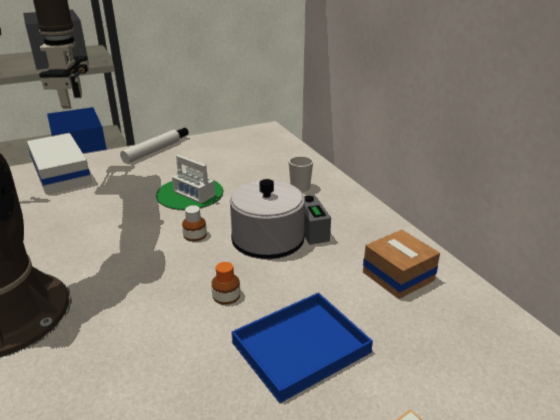

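View pics/wrist0.png

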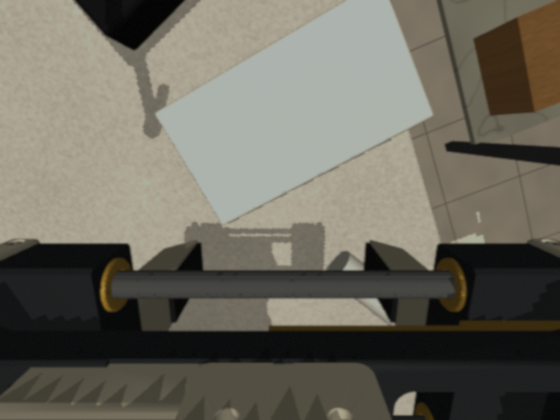

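```bash
cat >> h.py <<'E'
def cam_pose(n,s=None):
    c=optics.get_calibration(n); K=c['camera_matrix']
    if n=='wrist':
        s=s or arm.observe(); T=np.eye(4); T[:3,:3]=R.from_rotvec(s['ee_rot']).as_matrix(); T[:3,3]=s['position']; T=T@c['T_tool_cam']
    else:
        T=np.eye(4); T[:3,:3]=R.from_rotvec(c['orientation']).as_matrix(); T[:3,3]=c['position']
    return K,T
def cloud(n,d,s=None):
    K,T=cam_pose(n,s); v,u=np.mgrid[0:d.shape[0],0:d.shape[1]]
    P=np.stack([(u-K[0,2])/K[0,0]*d,-(v-K[1,2])/K[1,1]*d,-d],-1)
    return P@T[:3,:3].T+T[:3,3]
def proj(n,X,s=None):
    K,T=cam_pose(n,s); p=(np.asarray(X,float)-T[:3,3])@T[:3,:3]; z=-p[...,2]
    return np.stack([K[0,0]*p[...,0]/z+K[0,2],-K[1,1]*p[...,1]/z+K[1,2]],-1)
def ray(n,uv,z,s=None):
    K,T=cam_pose(n,s); r=T[:3,:3]@np.array([(uv[0]-K[0,2])/K[0,0],-(uv[1]-K[1,2])/K[1,1],-1]); t=(z-T[2,3])/r[2]; return T[:3,3]+t*r
def stat(P,m,q=(2,50,98)):
    X=P[m]; return len(X),np.round(np.percentile(X,q,axis=0),4).tolist()
E
python3 - <<'E'
from h import *
print(optics.get_calibration('top').keys())
for n in ['top','side']:
    p,d=optics.get_image(n); P=cloud(n,d)
    np.savez('pics/%s0.npz'%n,p=p,d=d,P=P)
    print(n,'valid',(d>0).mean())
    for t in ['warmer','lid','lid_rest','tray','rack','sample','other_bottle','beaker','carton']:
        r=finder.regions_of(n,t); pl=finder.place_of(n,t)
        for x in r[:2]:
            m=x['region']&(d>0); print(n,t,round(x['confidence'],2),x['bbox'],stat(P,m))
        print('   place',[(np.round(x['xy'],1).tolist(),round(x['confidence'],2)) for x in pl[:2]])
print(arm.observe()['clock'])
E
```

```text
dict_keys(['camera_matrix', 'position', 'orientation'])
top valid 0.9961947278911565
top warmer 0.76 [249.3, 153.6, 64.3, 113.2] (1872, [[0.5052, -0.061, 0.0048], [0.6926, -0.0097, 0.0711], [0.7302, 0.0604, 0.1119]])
   place [([346.1, 298.2], 0.2)]
top lid 0.69 [224.3, 177.8, 82.3, 84.9] (5403, [[0.5171, -0.0491, 0.1115], [0.5887, 0.0242, 0.1145], [0.6637, 0.0988, 0.1524]])
   place [([268.0, 218.0], 0.95)]
top lid_rest 0.92 [92.5, 231.3, 84.3, 89.3] (4182, [[0.3937, 0.235, 0.0007], [0.4681, 0.3251, 0.0054], [0.5685, 0.4104, 0.0097]])
top lid_rest 0.59 [242.4, 154.2, 72.9, 114.0] (1805, [[0.5054, -0.0601, 0.0218], [0.6932, -0.0076, 0.0711], [0.7304, 0.0605, 0.1114]])
   place [([138.1, 274.1], 0.88)]
top tray 0.62 [390.9, 211.9, 94.0, 106.9] (7370, [[0.3989, -0.4171, 0.0009], [0.4943, -0.3386, 0.0047], [0.5944, -0.2497, 0.0303]])
   place [([431.5, 261.6], 0.86)]
top rack 0.76 [98.8, 254.9, 70.5, 44.4] (1754, [[0.4479, 0.2472, 0.0076], [0.4877, 0.2962, 0.0579], [0.5303, 0.3581, 0.1128]])
top rack 0.64 [250.2, 155.9, 65.0, 110.5] (1598, [[0.5088, -0.0599, 0.0494], [0.6969, -0.0077, 0
[... 1574 characters left out ...]
0.19)]
   place [([224.7, 294.1], 0.77)]
side other_bottle 0.74 [180.6, 205.1, 24.5, 37.3] (711, [[0.4044, 0.0794, -0.0002], [0.4281, 0.0926, 0.039], [0.4574, 0.1233, 0.0768]])
   place [([193.6, 234.4], 0.58)]
side beaker 0.88 [288.2, 154.0, 27.4, 40.9] (669, [[0.7501, 0.1855, 0.0094], [0.7771, 0.1995, 0.0623], [0.8132, 0.2523, 0.0853]])
   place [([297.5, 183.0], 0.81)]
side carton 0.86 [362.6, 231.6, 81.5, 67.8] (3596, [[0.7241, -0.3007, 0.0032], [0.7619, -0.2647, 0.0652], [0.8407, -0.192, 0.0773]])
side carton 0.6 [228.8, 190.8, 102.8, 68.2] (4432, [[0.5043, -0.0658, 0.0], [0.5839, -0.0494, 0.0587], [0.7229, 0.0489, 0.1108]])
   place [([399.3, 275.9], 0.64), ([226.3, 291.0], 0.48)]
2.05
```

```bash
python3 - <<'E'
from h import *
from scipy.optimize import least_squares
for n in ['top','side']:
    D=np.load('pics/%s0.npz'%n); P=D['P'].astype(float); p=D['p'].astype(int); z=P[...,2]; x=P[...,0]; y=P[...,1]
    m=(z>.09)&(z<.125)&(x>.42)&(x<.56)&(y>.22)&(y<.4)
    X=P[m]; c,sz,a=cv2.minAreaRect(X[:,:2].astype(np.float32)); print(n,'bar',len(X),np.round(c,4),np.round(sz,4),a,np.percentile(z[m],[2,50,95,99.5]))
    u=np.linalg.svd(X[:,:2]-X[:,:2].mean(0))[2][0] if len(X)<5000 else 0; print('  dir deg',np.degrees(np.arctan2(u[1],u[0])))
    m=(z>.14)&(z<.17)&(abs(x-.59)<.05)&(abs(y-.02)<.06); X=P[m]; print(n,'knob',cv2.minEnclosingCircle(X[:,:2].astype(np.float32)),np.percentile(z[m],[2,50,98]))
    m=(z>.105)&(z<.125)&(abs(x-.59)<.11)&(abs(y-.02)<.11); X=P[m]; print('   disc',cv2.minEnclosingCircle(X[:,:2].astype(np.float32)),np.percentile(z[m],[2,50,98]))
    for nm,(cx,cy) in {'sample':(.42,-.15),'other':(.43,.105)}.items():
        m=(z>.068)&(z<.085)&(abs(x-cx)<.07)&(abs(y-cy)<.07); X=P[m]; 
        if len(X): print('   cap',nm,len(X),cv2.minEnclosingCircle(X[:,:2].astype(np.float32)),np.percentile(z[m],[2,50,98]))
    g=(p[...,1]>p[...,0]+40)&(p[...,1]>p[...,2]+20)&(abs(x-.48)<.12)&(abs(y-.32)<.12); X=P[g]; print('   mat',cv2.minEnclosingCircle(X[:,:2].astype(np.float32)),np.percentile(z[g],[2,50,98]))
    b=(p[...,2]>p[...,0]+60)&(abs(x-.5)<.14)&(abs(y+.33)<.14); X=P[b]; print('   tray',cv2.minAreaRect(X[:,:2].astype(np.float32)),np.percentile(z[b],[2,20,50,98]))
    m=b&(z>.024); X=P[m]; print('   rim',cv2.minAreaRect(X[:,:2].astype(np.float32)))
E
```

```text
top bar 380 [0.4897 0.3039] [0.0106 0.1098] 26.471054077148438 [0.09261453 0.1104995  0.11340689 0.11506133]
  dir deg 116.71361060928541
top knob ((0.590461790561676, 0.025359876453876495), 0.01675533875823021) [0.14517039 0.15211511 0.15474412]
   disc ((0.5907857418060303, 0.022470608353614807), 0.08796465396881104) [0.10802962 0.11414228 0.11712271]
   cap sample 258 ((0.42335063219070435, -0.1392173320055008), 0.017904099076986313) [0.07094948 0.07512274 0.0781796 ]
   cap other 255 ((0.43191349506378174, 0.10870067775249481), 0.017881078645586967) [0.07158215 0.07507004 0.07830158]
   mat ((0.4825899600982666, 0.3241335451602936), 0.09397684037685394) [0.00204459 0.00543193 0.00865788]
   tray ((0.4973399341106415, -0.33253374695777893), (0.19842106103897095, 0.1591091901063919), 8.514366149902344) [0.00088729 0.00293932 0.00441846 0.03019887]
   rim ((0.4972875416278839, -0.33222487568855286), (0.19815558195114136, 0.15881787240505219), 8.410541534423828)
side bar 256 [0.4904 0.3025] [0.0145 0.1136] 26.327863693237305 [0.0914996  0.103887   0.11276936 0.11383349]
  dir deg -62
[... 157 characters left out ...]
 0.019453128799796104), 0.08793091773986816) [0.1065241  0.11463272 0.11747174]
   cap sample 194 ((0.42173370718955994, -0.14030209183692932), 0.019111517816781998) [0.06861902 0.07542921 0.07719751]
   cap other 124 ((0.43141013383865356, 0.10868042707443237), 0.020441990345716476) [0.06866461 0.07493252 0.07810217]
   mat ((0.4830869436264038, 0.3231000602245331), 0.09510375559329987) [0.00304465 0.0059307  0.0088487 ]
   tray ((0.49704527854919434, -0.3333253264427185), (0.2013711780309677, 0.16258226335048676), 8.234223365783691) [0.00258091 0.00407533 0.00524215 0.0307855 ]
   rim ((0.4972991347312927, -0.3332882821559906), (0.20084311068058014, 0.16259551048278809), 8.223898887634277)
```

```bash
cat >> h.py <<'E'
def go(x,y,z,yaw,rows=8,s=None):
    """yaw: deg of jaw dir (tool z) in world, tool x down. prints total shift/turn in tool axes"""
    s=s or arm.observe(); M=R.from_rotvec(s['ee_rot']); p=np.array(s['position'])
    cur=np.degrees(np.arctan2(*(M.as_matrix()[[1,0],2])))
    yaw=cur if yaw is None else yaw
    while yaw-cur>90: yaw-=180
    while yaw-cur<-90: yaw+=180
    a=np.radians(yaw); Z=np.array([np.cos(a),np.sin(a),0]); X=np.array([0,0,-1.]); T=R.from_matrix(np.stack([X,np.cross(Z,X),Z],1))
    d=M.inv().apply(np.array([x,y,z])-p)*1000; r=np.degrees((M.inv()*T).as_rotvec())
    print('clk %.2f'%s['clock'],'pos',np.round(p,4),'yaw %.1f->%.1f'%(cur,yaw),'tilt %.2f'%np.degrees(np.arccos(-M.as_matrix()[2,0])),'w %.3f'%s['width'],'F',np.round(s['force'],1))
    print(' j',np.round(s['joints'],2),'total shift',np.round(d,1),'turn',np.round(r,2))
    return d,r
E
python3 - <<'E'
from h import *
s=arm.observe(); print(np.round(R.from_rotvec(s['ee_rot']).as_matrix(),3))
go(.490,.303,.22,27); go(.490,.303,.22,207)
E
```

```text
[[ 0.    -0.926  0.376]
 [ 0.     0.376  0.926]
 [-1.    -0.     0.   ]]
clk 2.05 pos [0.2352 0.5791 0.2267] yaw 67.9->27.0 tilt 0.00 w 1.000 F [ 0.6 -0.5  0.4]
 j [-1.29  0.43  0.03  1.57 -0.01  1.13 -0.08] total shift [   6.7 -339.9 -159.9] turn [40.89  0.   -0.  ]
clk 2.05 pos [0.2352 0.5791 0.2267] yaw 67.9->27.0 tilt 0.00 w 1.000 F [ 0.6 -0.5  0.4]
 j [-1.29  0.43  0.03  1.57 -0.01  1.13 -0.08] total shift [   6.7 -339.9 -159.9] turn [40.89  0.   -0.  ]
```

send_rows(rows=[[[1,-40,-18,5,0,0,60],[2,-85,-38,10,0,0,60],[3,-128,-60,15,0,0,60],[4,-170,-80,20,0,0,60],[5,-213,-100,25,0,0,60],[6,-255,-120,30,0,0,60],[7,-298,-140,35.5,0,0,60],[7,-340,-160,40.9,0,0,60]]])

```text
clock: 2.85
position: [0.4911, 0.3013, 0.2199]
ee_rot: [-0.366, 1.539, 0.367]
force: [-0.1, -0.3, -0.7]
width: 0.6
```

```bash
python3 - <<'E'
from h import *
go(.490,.303,.15,27)
E
```

```text
clk 2.85 pos [0.4911 0.3013 0.2199] yaw 26.8->27.0 tilt 0.03 w 0.600 F [-0.1 -0.3 -0.7]
 j [-0.85  0.36  0.28  1.72 -0.11  1.07 -0.06] total shift [69.9  2.  -0.3] turn [-0.23  0.03 -0.01]
```

```bash
python3 - <<'E'
from h import *
s=arm.observe(); p,d=snap('wrist','w1.png'); P=cloud('wrist',d,s); 
x,y,z=P[...,0],P[...,1],P[...,2]
m=(d>0)&(z>.095)&(z<.125)&(x>.42)&(x<.56)&(y>.22)&(y<.4)
print(m.sum()); X=P[m][:,:2].astype(np.float32); print(cv2.minAreaRect(X),np.percentile(z[m],[2,50,98]))
E
```

```text
1243
((0.4893089532852173, 0.30590879917144775), (0.009399676695466042, 0.10874401032924652), 26.662246704101562) [0.11159678 0.113528   0.11495732]
```

View pics/w1.png

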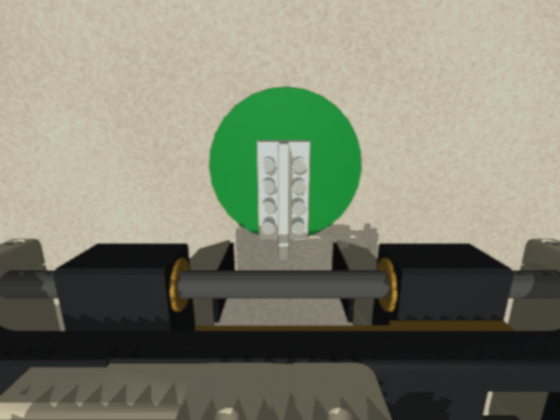

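send_rows(rows=[[[20,3,0,0,0,0,60],[45,3,0,0,0,0,60],[70,3,0,0,0,0,60],[92,3,0,0,0,0,60],[110,3,0,0,0,0,60],[123,3,0,0,0,0,60],[133,3,0,0,0,0,60],[133,3,0,0,0,0,60]]])

```text
clock: 3.7
position: [0.4881, 0.3053, 0.0857]
ee_rot: [-0.37, 1.541, 0.369]
force: [-0.6, -0.4, 0.8]
width: 0.601
```

send_rows(rows=[[[0,0,0,0,0,0,30],[0,0,0,0,0,0,20],[0,0,0,0,0,0,10],[0,0,0,0,0,0,0],[0,0,0,0,0,0,0],[0,0,0,0,0,0,0],[0,0,0,0,0,0,0],[0,0,0,0,0,0,0]]], grip_force=30)

```text
clock: 4.5
position: [0.4888, 0.3056, 0.0868]
ee_rot: [-0.369, 1.539, 0.369]
force: [0.8, 0.1, -1.5]
width: 0.107
```

```bash
python3 - <<'E'
from h import *
go(.490,.304,.27,27)
E
```

```text
clk 4.50 pos [0.4888 0.3056 0.0868] yaw 27.0->27.0 tilt 0.02 w 0.107 F [ 0.8  0.1 -1.5]
 j [-0.82  0.51  0.24  1.86 -0.17  0.78 -0.02] total shift [-183.2   -2.     0.4] turn [-0.01  0.02 -0.  ]
```

send_rows(rows=[[[-5,0,0,0,0,0,0],[-18,0,0,0,0,0,0],[-40,0,0,0,0,0,0],[-68,0,0,0,0,0,0],[-98,0,0,0,0,0,0],[-128,0,0,0,0,0,0],[-158,0,0,0,0,0,0],[-183,0,0,0,0,0,0]]])

```text
clock: 5.3
position: [0.4886, 0.3052, 0.2724]
ee_rot: [-0.369, 1.538, 0.369]
force: [0.8, -0.2, -2.9]
width: 0.108
```

```bash
python3 - <<'E'
from h import *
go(.497,-.333,.27,8.4)
E
```

```text
clk 5.30 pos [0.4886 0.3052 0.2724] yaw 27.0->8.4 tilt 0.07 w 0.108 F [ 0.8 -0.2 -2.9]
 j [-0.87  0.32  0.29  1.65 -0.1   1.19 -0.08] total shift [   1.9 -572.6 -282. ] turn [18.57  0.07 -0.03]
```

send_rows(rows=[[[0,-8,-4,0,0,0,0],[0,-24,-12,0,0,0,0],[0,-46,-23,0,0,0,0],[0,-72,-35,0,0,0,0],[0,-100,-49,0,0,0,0],[0,-128,-63,0,0,0,0],[0,-156,-77,0,0,0,0],[0,-184,-91,0,0,0,0]]])

```text
clock: 6.1
position: [0.4893, 0.097, 0.2681]
ee_rot: [-0.369, 1.542, 0.368]
force: [0.6, -0.4, -3.9]
width: 0.106
```

send_rows(rows=[[[0,-28,-14,0,0,0,0],[0,-56,-28,0,0,0,0],[0,-84,-42,0,0,0,0],[0,-112,-55,0,0,0,0],[0,-140,-69,0,0,0,0],[0,-168,-83,0,0,0,0],[0,-196,-97,0,0,0,0],[0,-220,-108,0,0,0,0]]])

```text
clock: 6.9
position: [0.4919, -0.1478, 0.2683]
ee_rot: [-0.367, 1.543, 0.368]
force: [-0.3, -0.2, -3.5]
width: 0.109
```

```bash
python3 - <<'E'
from h import *
go(.497,-.333,.26,8.4)
E
```

```text
clk 6.90 pos [ 0.4919 -0.1478  0.2683] yaw 26.8->8.4 tilt 0.18 w 0.109 F [-0.3 -0.2 -3.5]
 j [-0.25  0.23  0.54  1.81 -0.13  1.14  0.8 ] total shift [   8.2 -167.6  -79.1] turn [18.44 -0.17 -0.05]
```

send_rows(rows=[[[1,-26,-12,2,0,0,0],[2,-52,-24,5,0,0,0],[3,-78,-36,8,0,0,0],[4,-104,-49,11,0,0,0],[5,-128,-60,14,0,0,0],[6,-148,-70,16.5,0,0,0],[7,-160,-76,18,-0.1,0,0],[8,-168,-79,18.4,-0.2,0,0]]])

```text
clock: 7.7
position: [0.4986, -0.3317, 0.2606]
ee_rot: [-0.114, 1.566, 0.117]
force: [0.7, 0.2, -3.9]
width: 0.103
```

```bash
python3 - <<'E'
from h import *
go(.497,-.333,.086,8.4)
s=arm.observe(); 
p,d=snap('side','s2.png')
E
```

```text
clk 7.70 pos [ 0.4986 -0.3317  0.2606] yaw 8.4->8.4 tilt 0.12 w 0.103 F [ 0.7  0.2 -3.9]
 j [ 0.04  0.41  0.65  1.63 -0.26  1.2   0.9 ] total shift [174.6  -1.4  -2. ] turn [ 0.02  0.08 -0.09]
```

View pics/s2.png

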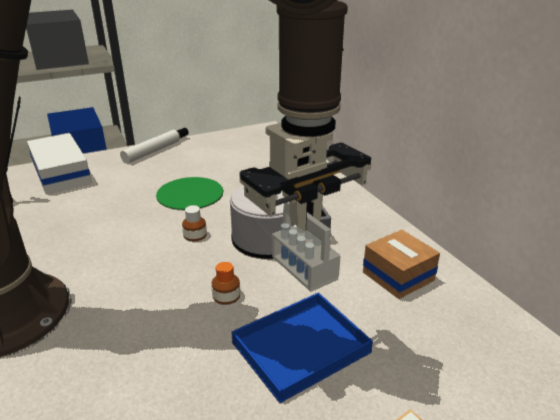

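send_rows(rows=[[[10,0,-1,0,0,0,0],[32,-1,-2,0,0,0,0],[58,-1,-2,0,0,0,0],[85,-1,-2,0,0,0,0],[112,-1,-2,0,0,0,0],[135,-1,-2,0,0,0,0],[152,-1,-2,0,0,0,0],[162,-1,-2,0,0,0,0]]])

```text
clock: 8.55
position: [0.4986, -0.3292, 0.0976]
ee_rot: [-0.117, 1.566, 0.122]
force: [0.2, 0.6, -3.6]
width: 0.104
```

send_rows(rows=[[[3,0,0,0,0,0,0],[5.5,0,0,0,0,0,0],[7.5,0,0,0,0,0,0],[9,0,0,0,0,0,0],[10,0,0,0,0,0,0],[11,0,0,0,0,0,0],[11.5,0,0,0,0,0,0],[12,0,0,0,0,0,0]]])

```text
clock: 9.35
position: [0.4993, -0.3315, 0.0878]
ee_rot: [-0.117, 1.564, 0.118]
force: [-0.0, -0.2, -3.5]
width: 0.106
```

```bash
python3 - <<'E'
from h import *
go(.497,-.333,.086,8.4)
E
```

```text
clk 9.35 pos [ 0.4993 -0.3315  0.0878] yaw 8.6->8.4 tilt 0.21 w 0.106 F [-0.  -0.2 -3.5]
 j [ 0.12  0.58  0.55  1.82 -0.4   0.84  1.02] total shift [ 1.8 -1.2 -2.5] turn [ 0.19  0.21 -0.03]
```

send_rows(rows=[[[0.5,0,0,0,0,0,0],[1,0,0,0,0,0,0],[1.5,0,0,0,0,0,0],[2,0,0,0,0,0,0],[2.3,0,0,0,0,0,0],[2.6,0,0,0,0,0,0],[2.8,0,0,0,0,0,0],[2.8,0,0,0,0,0,0]]])

```text
clock: 10.15
position: [0.4997, -0.3313, 0.0858]
ee_rot: [-0.117, 1.563, 0.119]
force: [-0.9, 3.8, 8.3]
width: 0.107
```

```bash
python3 - <<'E'
from h import *
go(.497,-.333,.086,8.4)
E
```

```text
clk 10.15 pos [ 0.4997 -0.3313  0.0858] yaw 8.6->8.4 tilt 0.26 w 0.107 F [-0.9  3.8  8.3]
 j [ 0.12  0.59  0.55  1.83 -0.41  0.84  1.03] total shift [-0.2 -1.3 -2.9] turn [ 0.21  0.26 -0.04]
```

Contact is made (force +8 N up). I'll release and back up.

send_rows(rows=[[[0,0,0,0,0,0,15],[0,0,0,0,0,0,25],[0,0,0,0,0,0,35],[0,0,0,0,0,0,45],[-10,0,0,0,0,0,50],[-30,0,0,0,0,0,50],[-60,0,0,0,0,0,50],[-95,0,0,0,0,0,60]]])

```text
clock: 10.95
position: [0.4983, -0.3313, 0.1809]
ee_rot: [-0.116, 1.566, 0.119]
force: [1.0, -1.3, -0.1]
width: 0.547
```

```bash
python3 - <<'E'
from h import *
s=arm.observe(); print(s['width'],s['position'],s['force'])
go(.59,.0245,.23,None)
for n in['top']:
    p,d=snap(n,n+'3.png')
    P=cloud(n,d); x,y,z=P[...,0],P[...,1],P[...,2]
    m=(z>.09)&(z<.125)&(abs(x-.49)<.08)&(abs(y+.33)<.07); print(m.sum(),np.percentile(z[m],[2,50,98]) if m.sum() else 0)
    m=(z>.135)&(z<.17)&(abs(x-.59)<.05)&(abs(y-.02)<.06); print('knob',m.sum(),cv2.minEnclosingCircle(P[m][:,:2].astype(np.float32)))
    m=(z>.1125)&(z<.12)&(abs(x-.59)<.11)&(abs(y-.02)<.11); print('disc',m.sum(),cv2.minEnclosingCircle(P[m][:,:2].astype(np.float32)))
E
```

```text
0.5470421818009387 [ 0.49832553 -0.33132041  0.18087691] [ 0.97048217 -1.2860168  -0.08383549]
clk 10.95 pos [ 0.4983 -0.3313  0.1809] yaw 8.6->8.6 tilt 0.13 w 0.547 F [ 1.  -1.3 -0.1]
 j [ 0.07  0.48  0.62  1.74 -0.32  1.03  0.96] total shift [-48.4 338.2 143.8] turn [ 0.    0.12 -0.07]
296 [0.09161424 0.10963068 0.11267043]
knob 257 ((0.5903759598731995, 0.02521669864654541), 0.016704894602298737)
disc 4681 ((0.5906351208686829, 0.02190523035824299), 0.08594740182161331)
```

View pics/top3.png

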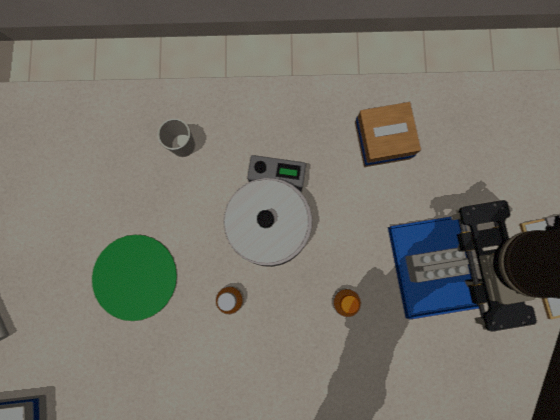

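send_rows(rows=[[[-10,25,10,0,0,0,70],[-20,65,28,0,0,0,70],[-30,109,46,0,0,0,70],[-40,154,65,0,0,0,70],[-48,200,85,0,0,0,70],[-48,246,105,0,0,0,70],[-48,292,124,0,0,0,70],[-48,338,144,0,0,0,70]]])

```text
clock: 11.8
position: [0.5907, 0.0252, 0.2295]
ee_rot: [-0.117, 1.563, 0.118]
force: [-0.1, -0.7, 0.2]
width: 0.702
```

```bash
python3 - <<'E'
from h import *
im=cv2.imread('pics/top3.png').astype(int); B,G,Rr=[im[...,i] for i in range(3)]
g=((G>Rr+40)&(G>B+20)).astype(np.uint8); g[:,:60]=0; g[:,220:]=0
c=cv2.findContours(g,cv2.RETR_EXTERNAL,cv2.CHAIN_APPROX_NONE)[0]; c=max(c,key=cv2.contourArea)[:,0]
X=np.array([ray('top',u,.006) for u in c])[:,:2]; print('mat',cv2.fitEllipse(X.astype(np.float32)),cv2.minEnclosingCircle(X.astype(np.float32)))
s=arm.observe(); p,d=snap('wrist','w4.png'); P=cloud('wrist',d,s); x,y,z=P[...,0],P[...,1],P[...,2]
m=(d>0)&(z>.145)&(z<.17)&(abs(x-.59)<.05)&(abs(y-.02)<.06); print('knob',m.sum(),cv2.minEnclosingCircle(P[m][:,:2].astype(np.float32)) if m.sum() else 0,np.percentile(z[m],[2,50,98]) if m.sum() else 0)
m=(d>0)&(z>.105)&(z<.125)&(abs(x-.59)<.1)&(abs(y-.02)<.1);print('disc z',m.sum(),np.median(z[m]))
go(.59,.0245,.123,None)
E
```

```text
mat ((0.4825271964073181, 0.3238140940666199), (0.18451587855815887, 0.1848112940788269), 117.3414535522461) ((0.4824410378932953, 0.3237978219985962), 0.09349492937326431)
knob 1305 ((0.5905065536499023, 0.026483511552214622), 0.017178185284137726) [0.14793347 0.15450442 0.15591649]
disc z 21641 0.11664135614898002
clk 11.85 pos [0.5926 0.0365 0.2286] yaw 9.2->9.2 tilt 0.45 w 0.701 F [2.5 9.5 0.1]
 j [-0.56  0.41  0.58  1.69 -0.25  1.11  0.26] total shift [105.5 -12.1  -5.1] turn [ 0.    0.31 -0.32]
```

View pics/w4.png

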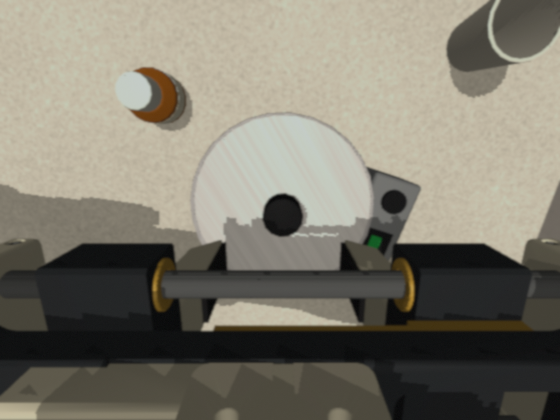

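send_rows(rows=[[[5,0,0,0,0,0,70],[20,0,0,0,0,0,70],[40,0,0,0,0,0,70],[60,0,0,0,0,0,70],[78,0,0,0,0,0,70],[85,0,0,0,0,0,70],[88,0,0,0,0,0,70],[88,0,0,0,0,0,70]]])

```text
clock: 12.65
position: [0.5909, 0.0227, 0.141]
ee_rot: [-0.117, 1.564, 0.117]
force: [-0.2, 0.2, 0.3]
width: 0.699
```

```bash
python3 - <<'E'
from h import *
go(.5901,.025,.123,None)
E
```

```text
clk 12.65 pos [0.5909 0.0227 0.141 ] yaw 8.5->8.5 tilt 0.22 w 0.699 F [-0.2  0.2  0.3]
 j [-0.51  0.5   0.55  1.8  -0.32  0.93  0.32] total shift [18.   2.4 -0.5] turn [ 0.    0.22 -0.02]
```

send_rows(rows=[[[6,2,0,0,0,0,70],[12,2,0,0,0,0,70],[16,2,0,0,0,0,70],[18,2,0,0,0,0,70],[18,2,0,0,0,0,60],[18,2,0,0,0,0,50],[18,2,0,0,0,0,45],[18,2,0,0,0,0,42]]], grip_force=40)

```text
clock: 13.45
position: [0.5906, 0.0254, 0.1228]
ee_rot: [-0.117, 1.564, 0.118]
force: [-0.3, 0.1, -0.4]
width: 0.438
```

send_rows(rows=[[[0,0,0,0,0,0,38],[0,0,0,0,0,0,34],[0,0,0,0,0,0,30],[0,0,0,0,0,0,20],[0,0,0,0,0,0,10],[0,0,0,0,0,0,10],[0,0,0,0,0,0,10],[0,0,0,0,0,0,10]]], grip_force=40)

```text
clock: 14.25
position: [0.5906, 0.0254, 0.1227]
ee_rot: [-0.117, 1.564, 0.118]
force: [0.1, 0.5, 0.8]
width: 0.358
```

```bash
python3 - <<'E'
from h import *
go(.5901,.025,.123,None)
E
```

```text
clk 14.25 pos [0.5906 0.0254 0.1227] yaw 8.6->8.6 tilt 0.22 w 0.358 F [0.1 0.5 0.8]
 j [-0.5   0.52  0.53  1.81 -0.33  0.89  0.33] total shift [-0.3 -0.3 -0.6] turn [ 0.    0.21 -0.03]
```

send_rows(rows=[[[-3,0,0,0,0,0,10],[-8,0,0,0,0,0,10],[-15,0,0,0,0,0,10],[-26,0,0,0,0,0,10],[-40,0,0,0,0,0,10],[-56,0,0,0,0,0,10],[-72,0,0,0,0,0,10],[-82,0,0,0,0,0,10]]])

```text
clock: 15.05
position: [0.5909, 0.0251, 0.2069]
ee_rot: [-0.117, 1.562, 0.118]
force: [0.2, -0.3, -4.4]
width: 0.361
```

```bash
python3 - <<'E'
from h import *
go(.4825,.324,.20,None); snap('side','s5.png')
E
```

```text
clk 15.05 pos [0.5909 0.0251 0.2069] yaw 8.6->8.6 tilt 0.33 w 0.361 F [ 0.2 -0.3 -4.4]
 j [-0.54  0.43  0.58  1.72 -0.27  1.06  0.28] total shift [  6.7 311.7 -62.7] turn [ 0.    0.33 -0.04]
```

View pics/s5.png

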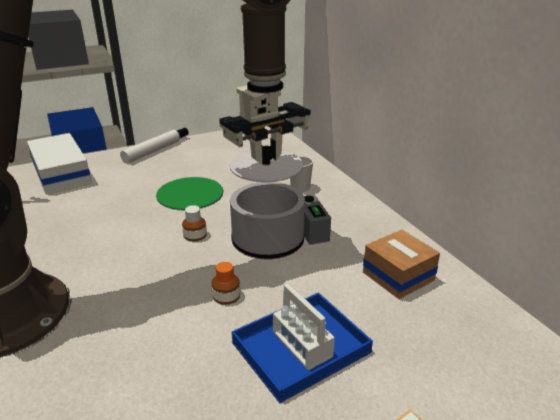

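send_rows(rows=[[[0,6,-1,0,0,0,10],[1,18,-3,0,0,0,10],[2,36,-7,0,0,0,10],[3,58,-12,0,0,0,10],[3,82,-16,0,0,0,10],[3,108,-22,0,0,0,10],[3,134,-27,0,0,0,10],[3,160,-32,0,0,0,10]]])

```text
clock: 15.9
position: [0.533, 0.1808, 0.2006]
ee_rot: [-0.118, 1.566, 0.119]
force: [-0.2, 0.6, -4.9]
width: 0.363
```

send_rows(rows=[[[0,26,-5,0,0,0,10],[1,52,-11,0,0,0,10],[2,78,-16,0,0,0,10],[3,102,-21,0,0,0,10],[4,123,-25,0,0,0,10],[4,140,-28,0,0,0,10],[4,149,-30,0,0,0,10],[4,152,-31,0,0,0,10]]])

```text
clock: 16.7
position: [0.4806, 0.3254, 0.1971]
ee_rot: [-0.119, 1.565, 0.119]
force: [0.0, -0.4, -4.5]
width: 0.362
```

```bash
python3 - <<'E'
from h import *
go(.4825,.324,.0267,None)
p,d=snap('top','t6.png'); np.savez('pics/t6.npz',p=p,d=d,P=cloud('top',d))
E
```

```text
clk 16.70 pos [0.4806 0.3254 0.1971] yaw 8.7->8.7 tilt 0.16 w 0.362 F [ 0.  -0.4 -4.5]
 j [-1.07  0.41  0.53  1.76 -0.24  1.03 -0.3 ] total shift [170.4  -1.7   1.2] turn [ 0.    0.16 -0.02]
```

View pics/t6.png

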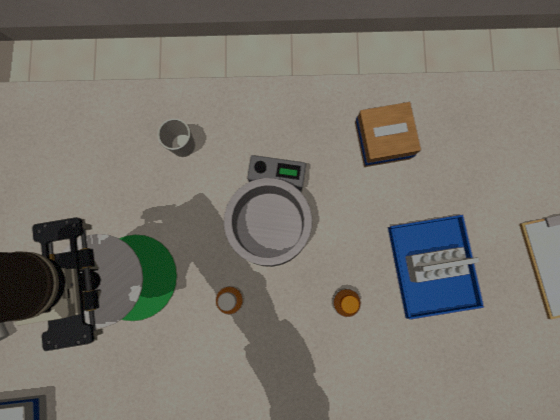

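send_rows(rows=[[[10,-1,1,0,0,0,10],[30,-1,1,0,0,0,10],[55,-1,1,0,0,0,10],[82,-1,1,0,0,0,10],[110,-1,1,0,0,0,10],[135,-1,1,0,0,0,10],[152,-1,1,0,0,0,10],[160,-1,1,0,0,0,10]]])

```text
clock: 17.55
position: [0.4828, 0.3215, 0.0355]
ee_rot: [-0.117, 1.566, 0.115]
force: [-0.0, -0.4, -4.0]
width: 0.364
```

```bash
python3 - <<'E'
from h import *
go(.4825,.324,.0267,None)
D=np.load('pics/t6.npz'); P=D['P'].astype(float); x,y,z=P[...,0],P[...,1],P[...,2]
def circ(X):
    A=np.c_[2*X,np.ones(len(X))]; b=(X**2).sum(1); c=np.linalg.lstsq(A,b,rcond=None)[0]; return c[:2],np.sqrt(c[2]+c[0]**2+c[1]**2)
m=(z>.104)&(z<.118)&(abs(x-.59)<.11)&(abs(y-.02)<.11); X=P[m][:,:2]; print('rim',m.sum(),circ(X),cv2.minEnclosingCircle(X.astype(np.float32)),np.median(z[m]))
r=np.hypot(X[:,0]-.59,X[:,1]-.022); print(np.percentile(r,[2,50,98]))
m=(z>.012)&(z<.028)&(np.hypot(x-.59,y-.022)<.072); X=P[m][:,:2]; print('floor',m.sum(),np.median(z[m]))
E
```

```text
clk 17.55 pos [0.4828 0.3215 0.0355] yaw 8.5->8.5 tilt 0.12 w 0.364 F [-0.  -0.4 -4. ]
 j [-0.97  0.61  0.42  1.9  -0.37  0.7  -0.19] total shift [8.8 2.5 0.1] turn [-0.    0.08  0.09]
rim 2032 (array([0.59043478, 0.02226377]), np.float64(0.07974730156507495)) ((0.5905268788337708, 0.022145362570881844), 0.08791346848011017) 0.10918682201538049
[0.07163418 0.07972515 0.08742754]
floor 3270 0.019318228282923955
```

send_rows(rows=[[[2,1,0,0,0,0,10],[4,2,0,0,0,0,10],[5.5,2,0,0,0,0,10],[6.5,2,0,0,0,0,10],[7.5,2,0,0,0,0,10],[8.2,2,0,0,0,0,10],[8.8,2,0,0,0,0,10],[9.2,2,0,0,0,0,10]]])

```text
clock: 18.35
position: [0.4828, 0.3258, 0.0284]
ee_rot: [-0.117, 1.564, 0.118]
force: [0.3, 0.2, -5.1]
width: 0.364
```

```bash
python3 - <<'E'
from h import *
go(.4825,.324,.0267,None)
E
```

```text
clk 18.35 pos [0.4828 0.3258 0.0284] yaw 8.6->8.6 tilt 0.21 w 0.364 F [ 0.3  0.2 -5.1]
 j [-0.97  0.63  0.41  1.9  -0.38  0.69 -0.18] total shift [ 1.7 -1.7 -0.6] turn [ 0.    0.2  -0.04]
```

send_rows(rows=[[[0.5,-0.5,0,0,0,0,10],[1,-1,0,0,0,0,10],[1.4,-1.3,0,0,0,0,10],[1.8,-1.3,0,0,0,0,10],[2.1,-1.3,0,0,0,0,10],[2.4,-1.3,0,0,0,0,10],[2.4,-1.3,0,0,0,0,10],[2.4,-1.3,0,0,0,0,10]]])

```text
clock: 19.15
position: [0.483, 0.3243, 0.0267]
ee_rot: [-0.117, 1.564, 0.118]
force: [-3.2, -2.7, 6.3]
width: 0.362
```

```bash
python3 - <<'E'
from h import *
go(.4825,.324,.0267,None)
E
```

```text
clk 19.15 pos [0.483  0.3243 0.0267] yaw 8.6->8.6 tilt 0.21 w 0.362 F [-3.2 -2.7  6.3]
 j [-0.97  0.63  0.41  1.9  -0.38  0.68 -0.18] total shift [-0.  -0.2 -0.6] turn [ 0.    0.2  -0.05]
```

Contact. I'll release, then rise straight up.

send_rows(rows=[[[0,0,0,0,0,0,42],[0,0,0,0,0,0,50],[0,0,0,0,0,0,60],[0,0,0,0,0,0,70],[-8,0,0,0,0,0,70],[-30,0,0,0,0,0,70],[-65,0,0,0,0,0,70],[-105,0,0,0,0,0,70]]])

```text
clock: 19.95
position: [0.4821, 0.3238, 0.1318]
ee_rot: [-0.118, 1.566, 0.117]
force: [1.0, 1.2, 0.6]
width: 0.695
```

```bash
python3 - <<'E'
from h import *
go(.4226,-.1395,.16,None)
E
```

```text
clk 19.95 pos [0.4821 0.3238 0.1318] yaw 8.6->8.6 tilt 0.12 w 0.695 F [1.  1.2 0.6]
 j [-1.04  0.49  0.5   1.83 -0.29  0.9  -0.26] total shift [ -28.1 -449.2 -127.8] turn [-0.    0.12  0.04]
```

send_rows(rows=[[[-20,-10,-3,0,0,0,70],[-32,-35,-10,0,0,0,70],[-40,-70,-20,0,0,0,70],[-40,-108,-31,0,0,0,70],[-40,-146,-42,0,0,0,70],[-40,-184,-52,0,0,0,70],[-40,-222,-63,0,0,0,70],[-40,-258,-73,0,0,0,70]]])

```text
clock: 20.75
position: [0.4485, 0.0565, 0.1712]
ee_rot: [-0.116, 1.563, 0.118]
force: [1.0, -0.6, -0.4]
width: 0.702
```

send_rows(rows=[[[0,-36,-10,0,0,0,70],[0,-72,-21,0,0,0,70],[0,-108,-31,0,0,0,70],[0,-140,-40,0,0,0,70],[0,-165,-47,0,0,0,70],[0,-182,-52,0,0,0,70],[0,-189,-54,0,0,0,70],[0,-191,-55,0,0,0,70]]])

```text
clock: 21.55
position: [0.423, -0.1393, 0.1706]
ee_rot: [-0.116, 1.564, 0.117]
force: [0.4, 0.3, 0.8]
width: 0.698
```

```bash
python3 - <<'E'
from h import *
s=arm.observe(); p,d=snap('wrist','w7.png'); P=cloud('wrist',d,s); x,y,z=P[...,0],P[...,1],P[...,2]
m=(d>0)&(z>.07)&(z<.085)&(abs(x-.4226)<.04)&(abs(y+.1395)<.04); print('cap',m.sum(),cv2.minEnclosingCircle(P[m][:,:2].astype(np.float32)) if m.sum() else 0,np.percentile(z[m],[2,50,98]) if m.sum() else 0)
go(.4226,-.1395,.048,None)
p,d=snap('top','t7.png'); P=cloud('top',d); x,y,z=P[...,0],P[...,1],P[...,2]
def circ(X):
    A=np.c_[2*X,np.ones(len(X))]; b=(X**2).sum(1); c=np.linalg.lstsq(A,b,rcond=None)[0]; return c[:2],np.sqrt(c[2]+c[0]**2+c[1]**2)
m=(z>.038)&(z<.065)&(np.hypot(x-.483,y-.324)<.05); print('lid knob',m.sum(),cv2.minEnclosingCircle(P[m][:,:2].astype(np.float32)),np.percentile(z[m],[2,50,98]))
m=(z>.0145)&(z<.024)&(np.hypot(x-.483,y-.324)<.12); print('lid disc',m.sum(),cv2.minEnclosingCircle(P[m][:,:2].astype(np.float32)),np.percentile(z[m],[2,50,98]))
E
```

```text
cap 1268 ((0.422627717256546, -0.13854624330997467), 0.018249763175845146) [0.07427377 0.07759542 0.0790219 ]
clk 21.60 pos [ 0.423  -0.1389  0.1705] yaw 8.6->8.6 tilt 0.22 w 0.700 F [-0.1 -0.7  0.2]
 j [-0.39  0.23  0.71  2.11 -0.2   0.86  0.59] total shift [122.4  -0.7  -0.9] turn [ 0.    0.21 -0.04]
lid knob 241 ((0.4831002950668335, 0.3234521448612213), 0.01760726608335972) [0.03884932 0.0554806  0.05903178]
lid disc 4256 ((0.48284950852394104, 0.3238503038883209), 0.08321546763181686) [0.01537673 0.01839845 0.02160027]
```

View pics/w7.png

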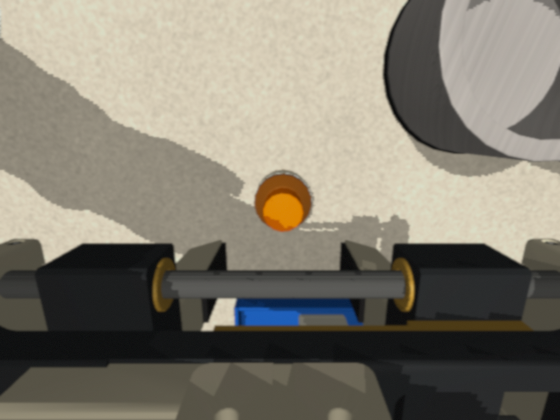

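View pics/t7.png

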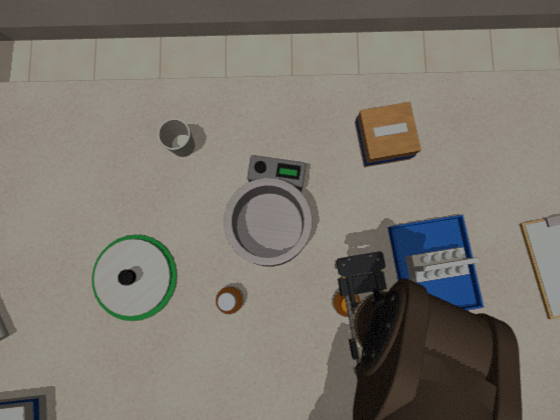

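send_rows(rows=[[[8,0,0,0,0,0,70],[28,0,0,0,0,0,70],[55,0,0,0,0,0,70],[80,0,0,0,0,0,70],[100,0,0,0,0,0,70],[113,0,0,0,0,0,70],[119,0,0,0,0,0,70],[121,0,0,0,0,0,70]]])

```text
clock: 22.45
position: [0.4231, -0.1381, 0.0485]
ee_rot: [-0.118, 1.566, 0.119]
force: [-0.8, 0.4, -0.4]
width: 0.699
```

```bash
python3 - <<'E'
from h import *
go(.4226,-.139,.0485,None)
E
```

```text
clk 22.45 pos [ 0.4231 -0.1381  0.0485] yaw 8.6->8.6 tilt 0.13 w 0.699 F [-0.8  0.4 -0.4]
 j [-0.22  0.45  0.55  2.22 -0.44  0.57  0.81] total shift [ 0.  -0.8 -0.6] turn [ 0.    0.12 -0.05]
```

send_rows(rows=[[[0,-0.5,0,0,0,0,60],[0,-0.5,0,0,0,0,52],[0,-0.5,0,0,0,0,46],[0,-0.5,0,0,0,0,42],[0,-0.5,0,0,0,0,38],[0,-0.5,0,0,0,0,30],[0,-0.5,0,0,0,0,20],[0,-0.5,0,0,0,0,20]]], grip_force=25)

```text
clock: 23.25
position: [0.4235, -0.1392, 0.0494]
ee_rot: [-0.117, 1.564, 0.118]
force: [-1.4, 0.4, 6.2]
width: 0.385
```

send_rows(rows=[[[0,0,0,0,0,0,20],[-2,0,0,0,0,0,20],[-8,0,0,0,0,0,20],[-20,0,0,0,0,0,20],[-38,0,0,0,0,0,20],[-60,0,0,0,0,0,20],[-85,0,0,0,0,0,20],[-110,0,0,0,0,0,20]]])

```text
clock: 24.05
position: [0.4227, -0.1395, 0.1609]
ee_rot: [-0.117, 1.564, 0.118]
force: [0.9, -0.4, -0.8]
width: 0.387
```

send_rows(rows=[[[-15,0,0,0,0,0,20],[-25,0,0,0,0,0,20],[-30,0,0,0,0,0,20],[-30,0,0,0,0,0,20],[-30,0,0,0,0,0,20],[-30,0,0,0,0,0,20],[-30,0,0,0,0,0,20],[-30,0,0,0,0,0,20]]])

```text
clock: 24.85
position: [0.4228, -0.1394, 0.1889]
ee_rot: [-0.117, 1.565, 0.118]
force: [0.7, -0.5, -0.6]
width: 0.387
```

```bash
python3 - <<'E'
from h import *
go(.5904,.0222,.19,None)
E
```

```text
clk 24.85 pos [ 0.4228 -0.1394  0.1889] yaw 8.6->8.6 tilt 0.15 w 0.387 F [ 0.7 -0.5 -0.6]
 j [-0.42  0.2   0.73  2.08 -0.17  0.91  0.56] total shift [ -0.5 134.8 189.9] turn [ 0.    0.15 -0.03]
```

send_rows(rows=[[[0,4,6,0,0,0,20],[0,13,18,0,0,0,20],[0,25,35,0,0,0,20],[0,38,53,0,0,0,20],[0,52,73,0,0,0,20],[0,66,93,0,0,0,20],[0,80,113,0,0,0,20],[0,94,132,0,0,0,20]]])

```text
clock: 25.65
position: [0.5413, -0.0237, 0.1894]
ee_rot: [-0.119, 1.564, 0.12]
force: [-0.6, -0.6, -0.5]
width: 0.387
```

send_rows(rows=[[[0,13,18,0,0,0,20],[0,24,33,0,0,0,20],[0,32,45,0,0,0,20],[0,37,53,0,0,0,20],[0,40,57,0,0,0,20],[0,41,58,0,0,0,20],[0,41,58,0,0,0,20],[0,41,58,0,0,0,20]]])

```text
clock: 26.45
position: [0.5903, 0.0218, 0.1901]
ee_rot: [-0.116, 1.564, 0.118]
force: [-0.4, -0.8, -1.1]
width: 0.389
```

```bash
python3 - <<'E'
from h import *
go(.5904,.0222,.069,None)
p,d=snap('side','s8.png'); P=cloud('side',d); x,y,z=P[...,0],P[...,1],P[...,2]
s=arm.observe()['position']
m=(d>0)&(np.hypot(x-s[0],y-s[1])<.035)&(z>.115)&(z<.175); print(m.sum(),np.percentile(z[m],[1,5,50]))
E
```

```text
clk 26.45 pos [0.5903 0.0218 0.1901] yaw 8.5->8.5 tilt 0.19 w 0.389 F [-0.4 -0.8 -1.1]
 j [-0.57  0.46  0.64  1.75 -0.31  1.04  0.33] total shift [121.1   0.3  -0.3] turn [ 0.    0.19 -0.03]
330 [0.14181703 0.14345744 0.15883623]
```

View pics/s8.png

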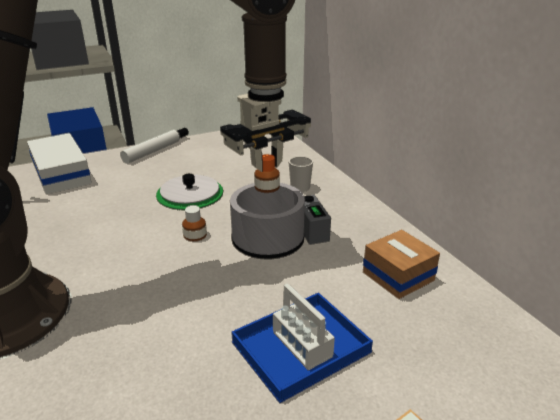

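send_rows(rows=[[[6,0,0,0,0,0,20],[18,0,0,0,0,0,20],[35,0,0,0,0,0,20],[55,0,0,0,0,0,20],[75,0,0,0,0,0,20],[92,0,0,0,0,0,20],[104,0,0,0,0,0,20],[110,0,0,0,0,0,20]]])

```text
clock: 27.3
position: [0.5902, 0.0225, 0.0784]
ee_rot: [-0.117, 1.566, 0.118]
force: [-0.4, -0.9, -1.1]
width: 0.383
```

send_rows(rows=[[[2,0,0,0,0,0,20],[4,0,0,0,0,0,20],[5.5,0,0,0,0,0,20],[7,0,0,0,0,0,20],[8,0,0,0,0,0,20],[9,0,0,0,0,0,20],[9.7,0,0,0,0,0,20],[10,0,0,0,0,0,20]]])

```text
clock: 28.1
position: [0.5911, 0.0227, 0.07]
ee_rot: [-0.117, 1.564, 0.118]
force: [0.2, -0.6, -1.4]
width: 0.387
```

```bash
python3 - <<'E'
from h import *
go(.5904,.0222,.069,None)
E
```

```text
clk 28.10 pos [0.5911 0.0227 0.07  ] yaw 8.6->8.6 tilt 0.20 w 0.387 F [ 0.2 -0.6 -1.4]
 j [-0.5   0.6   0.55  1.86 -0.42  0.8   0.42] total shift [ 1.  -0.4 -0.8] turn [ 0.    0.2  -0.04]
```

send_rows(rows=[[[0.4,0,0,0,0,0,20],[0.8,0,0,0,0,0,20],[1.2,0,0,0,0,0,20],[1.5,0,0,0,0,0,20],[1.7,0,0,0,0,0,20],[1.8,0,0,0,0,0,20],[1.8,0,0,0,0,0,20],[1.8,0,0,0,0,0,20]]])

```text
clock: 28.9
position: [0.5912, 0.0226, 0.0695]
ee_rot: [-0.116, 1.564, 0.119]
force: [-5.4, 0.2, 14.3]
width: 0.385
```

```bash
python3 - <<'E'
from h import *
go(.5904,.0222,.069,None)
E
```

```text
clk 28.90 pos [0.5912 0.0226 0.0695] yaw 8.6->8.6 tilt 0.24 w 0.385 F [-5.4  0.2 14.3]
 j [-0.5   0.6   0.55  1.86 -0.43  0.8   0.42] total shift [ 0.5 -0.3 -0.8] turn [ 0.    0.23 -0.08]
```

send_rows(rows=[[[-0.6,0,0,0,0,0,20],[-0.6,0,0,0,0,0,42],[-0.6,0,0,0,0,0,48],[-0.6,0,0,0,0,0,55],[-0.6,0,0,0,0,0,55],[-6,0,0,0,0,0,55],[-20,0,0,0,0,0,55],[-40,0,0,0,0,0,55]]])

```text
clock: 29.7
position: [0.5905, 0.0225, 0.1088]
ee_rot: [-0.117, 1.566, 0.118]
force: [-0.7, -0.6, -0.5]
width: 0.549
```

send_rows(rows=[[[-25,0,0,0,0,0,55],[-50,0,0,0,0,0,55],[-70,15,-3,0,0,0,60],[-75,50,-10,0,0,0,70],[-75,88,-18,0,0,0,70],[-75,125,-26,0,0,0,70],[-75,160,-33,0,0,0,70],[-75,190,-39,0,0,0,70]]])

```text
clock: 30.5
position: [0.5231, 0.2065, 0.1844]
ee_rot: [-0.117, 1.563, 0.12]
force: [0.3, 0.4, -0.5]
width: 0.698
```

```bash
python3 - <<'E'
from h import *
go(.483,.3236,.16,None)
p,d=snap('top','t9.png'); P=cloud('top',d); x,y,z=P[...,0],P[...,1],P[...,2]
m=(d>0)&(z>.085)&(z<.105)&(np.hypot(x-.5904,y-.0222)<.06); print('cap',m.sum(),cv2.minEnclosingCircle(P[m][:,:2].astype(np.float32)),np.percentile(z[m],[2,50,98]))
m=(z>.038)&(z<.065)&(np.hypot(x-.483,y-.324)<.05); print('lid knob',m.sum(),m.sum() and cv2.minEnclosingCircle(P[m][:,:2].astype(np.float32)))
E
```

```text
clk 30.50 pos [0.5231 0.2065 0.1844] yaw 8.6->8.6 tilt 0.26 w 0.698 F [ 0.3  0.4 -0.5]
 j [-0.93  0.41  0.63  1.82 -0.29  0.99 -0.03] total shift [ 24.5 121.7 -22.2] turn [ 0.    0.25 -0.08]
cap 244 ((0.5908070206642151, 0.021839598193764687), 0.017686260864138603) [0.09172908 0.09504265 0.09772273]
lid knob 0 0
```

View pics/t9.png

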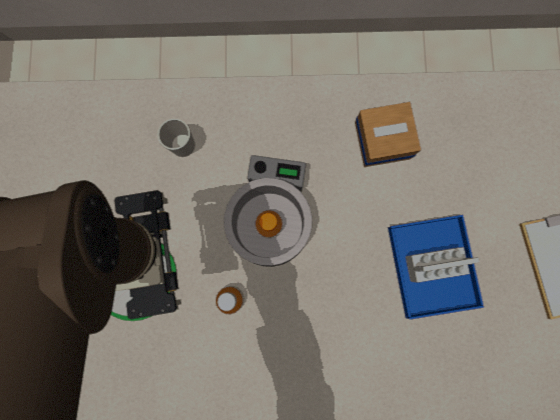

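send_rows(rows=[[[0,25,-5,0,0,0,70],[2,52,-10,0,0,0,70],[5,78,-15,0,0,0,70],[10,100,-19,0,0,0,70],[15,114,-21,0,0,0,70],[20,120,-22,0,0,0,70],[24,122,-22,0,0,0,70],[24,122,-22,0,0,0,70]]])

```text
clock: 31.35
position: [0.4841, 0.3208, 0.1588]
ee_rot: [-0.117, 1.565, 0.117]
force: [-0.9, -1.0, 0.6]
width: 0.7
```

```bash
python3 - <<'E'
from h import *
s=arm.observe(); p,d=snap('wrist','w10.png'); P=cloud('wrist',d,s); x,y,z=P[...,0],P[...,1],P[...,2]
m=(d>0)&(z>.048)&(z<.07)&(np.hypot(x-.483,y-.3236)<.04); print('knob',m.sum(),m.sum() and cv2.minEnclosingCircle(P[m][:,:2].astype(np.float32)),np.percentile(z[m],[2,50,98]) if m.sum() else 0)
go(.483,.3238,.0267,None)
E
```

```text
knob 1084 ((0.4826186001300812, 0.32534876465797424), 0.01695936731994152) [0.05186724 0.05850374 0.06004938]
clk 31.40 pos [0.4844 0.3206 0.1591] yaw 8.5->8.5 tilt 0.19 w 0.700 F [ 0.9 -0.4  0.3]
 j [-1.1   0.47  0.6   1.81 -0.31  0.96 -0.22] total shift [132.4   3.4  -1.3] turn [-0.    0.19  0.01]
```

View pics/w10.png

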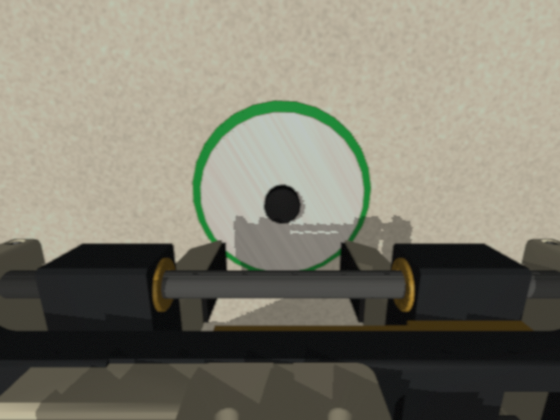

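send_rows(rows=[[[8,1,0,0,0,0,70],[28,3,-1,0,0,0,70],[55,3,-1,0,0,0,70],[82,3,-1,0,0,0,70],[105,3,-1,0,0,0,70],[120,3,-1,0,0,0,70],[128,3,-1,0,0,0,70],[131,3,-1,0,0,0,70]]])

```text
clock: 32.2
position: [0.483, 0.3245, 0.0277]
ee_rot: [-0.117, 1.564, 0.118]
force: [-0.8, -0.4, -0.8]
width: 0.698
```

```bash
python3 - <<'E'
from h import *
go(.483,.324,.0267,None)
E
```

```text
clk 32.20 pos [0.483  0.3245 0.0277] yaw 8.6->8.6 tilt 0.18 w 0.698 F [-0.8 -0.4 -0.8]
 j [-1.02  0.64  0.48  1.91 -0.44  0.7  -0.12] total shift [ 1.  -0.5 -0.1] turn [ 0.    0.18 -0.01]
```

send_rows(rows=[[[1,-0.5,0,0,0,0,60],[1,-0.5,0,0,0,0,52],[1,-0.5,0,0,0,0,46],[1,-0.5,0,0,0,0,42],[1,-0.5,0,0,0,0,38],[1,-0.5,0,0,0,0,30],[1,-0.5,0,0,0,0,20],[1,-0.5,0,0,0,0,10]]], grip_force=40)

```text
clock: 33.0
position: [0.483, 0.3246, 0.0274]
ee_rot: [-0.117, 1.564, 0.119]
force: [-1.1, -0.2, 5.4]
width: 0.36
```

send_rows(rows=[[[0,0,0,0,0,0,10],[-4,0,0,0,0,0,10],[-12,0,0,0,0,0,10],[-28,0,0,0,0,0,10],[-50,0,0,0,0,0,10],[-75,0,0,0,0,0,10],[-102,0,0,0,0,0,10],[-130,0,0,0,0,0,10]]])

```text
clock: 33.8
position: [0.482, 0.3238, 0.1581]
ee_rot: [-0.118, 1.565, 0.117]
force: [0.1, -0.3, -5.6]
width: 0.36
```

send_rows(rows=[[[-25,0,0,0,0,0,10],[-43,0,0,0,0,0,10],[-48,0,0,0,0,0,10],[-48,0,0,0,0,0,10],[-48,0,0,0,0,0,10],[-48,0,0,0,0,0,10],[-48,0,0,0,0,0,10],[-48,0,0,0,0,0,10]]])

```text
clock: 34.6
position: [0.4822, 0.324, 0.2046]
ee_rot: [-0.118, 1.565, 0.118]
force: [0.4, -1.0, -5.9]
width: 0.357
```

```bash
python3 - <<'E'
from h import *
go(.5906,.0222,.2,None)
E
```

```text
clk 34.60 pos [0.4822 0.324  0.2046] yaw 8.6->8.6 tilt 0.15 w 0.357 F [ 0.4 -1.  -5.9]
 j [-1.13  0.42  0.62  1.75 -0.28  1.06 -0.26] total shift [   4.8 -314.6   62.2] turn [-0.    0.15  0.01]
```

send_rows(rows=[[[0,-6,1,0,0,0,10],[0,-18,3,0,0,0,10],[0,-36,7,0,0,0,10],[0,-58,11,0,0,0,10],[0,-82,16,0,0,0,10],[0,-108,21,0,0,0,10],[0,-134,26,0,0,0,10],[0,-160,32,0,0,0,10]]])

```text
clock: 35.4
position: [0.5383, 0.1684, 0.2054]
ee_rot: [-0.116, 1.564, 0.117]
force: [0.8, -0.3, -5.5]
width: 0.363
```

send_rows(rows=[[[0,-26,5,0,0,0,10],[1,-52,10,0,0,0,10],[2,-78,15,0,0,0,10],[3,-104,20,0,0,0,10],[4,-126,25,0,0,0,10],[4,-143,28,0,0,0,10],[4,-152,30,0,0,0,10],[4,-155,30,0,0,0,10]]])

```text
clock: 36.2
position: [0.5909, 0.0201, 0.2013]
ee_rot: [-0.116, 1.564, 0.116]
force: [-0.1, 0.5, -5.5]
width: 0.359
```

```bash
python3 - <<'E'
from h import *
go(.5906,.0222,.123,None)
snap('side','s11.png')
E
```

```text
clk 36.20 pos [0.5909 0.0201 0.2013] yaw 8.5->8.5 tilt 0.21 w 0.359 F [-0.1  0.5 -5.5]
 j [-0.59  0.45  0.66  1.73 -0.31  1.06  0.33] total shift [78.3  2.1 -0.2] turn [ 0.    0.21 -0.  ]
```

View pics/s11.png

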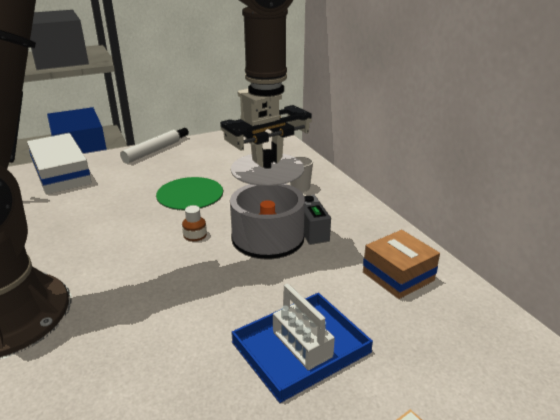

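send_rows(rows=[[[3,1,0,0,0,0,10],[10,1,0,0,0,0,10],[21,1,0,0,0,0,10],[33,1,0,0,0,0,10],[45,1,0,0,0,0,10],[54,1,0,0,0,0,10],[59,1,0,0,0,0,10],[61,1,0,0,0,0,10]]])

```text
clock: 37.05
position: [0.5906, 0.023, 0.1395]
ee_rot: [-0.117, 1.565, 0.118]
force: [0.1, -0.1, -4.1]
width: 0.363
```

```bash
python3 - <<'E'
from h import *
go(.5906,.0222,.123,None)
E
```

```text
clk 37.05 pos [0.5906 0.023  0.1395] yaw 8.6->8.6 tilt 0.15 w 0.363 F [ 0.1 -0.1 -4.1]
 j [-0.56  0.52  0.62  1.8  -0.37  0.94  0.37] total shift [16.5 -0.8 -0.1] turn [ 0.    0.14 -0.02]
```

send_rows(rows=[[[3,-0.5,0,0,0,0,10],[6,-0.5,0,0,0,0,10],[8.5,-0.5,0,0,0,0,10],[10.5,-0.5,0,0,0,0,10],[12,-0.5,0,0,0,0,10],[13.3,-0.5,0,0,0,0,10],[14.3,-0.5,0,0,0,0,10],[15,-0.5,0,0,0,0,10]]])

```text
clock: 37.85
position: [0.5909, 0.0226, 0.1251]
ee_rot: [-0.117, 1.564, 0.118]
force: [-0.9, -0.1, -5.4]
width: 0.36
```

```bash
python3 - <<'E'
from h import *
go(.5906,.0222,.123,None)
E
```

```text
clk 37.85 pos [0.5909 0.0226 0.1251] yaw 8.6->8.6 tilt 0.20 w 0.360 F [-0.9 -0.1 -5.4]
 j [-0.55  0.53  0.61  1.82 -0.38  0.91  0.38] total shift [ 2.1 -0.4 -0.4] turn [ 0.    0.2  -0.03]
```

send_rows(rows=[[[0.5,0,0,0,0,0,10],[1,0,0,0,0,0,10],[1.5,0,0,0,0,0,10],[1.9,0,0,0,0,0,10],[2.3,0,0,0,0,0,10],[2.6,0,0,0,0,0,10],[2.6,0,0,0,0,0,10],[2.6,0,0,0,0,0,10]]])

```text
clock: 38.65
position: [0.591, 0.0226, 0.1234]
ee_rot: [-0.117, 1.564, 0.119]
force: [-3.6, -0.3, 5.8]
width: 0.363
```

```bash
python3 - <<'E'
from h import *
go(.5906,.0222,.123,None)
E
```

```text
clk 38.65 pos [0.591  0.0226 0.1234] yaw 8.6->8.6 tilt 0.23 w 0.363 F [-3.6 -0.3  5.8]
 j [-0.55  0.53  0.61  1.82 -0.38  0.91  0.39] total shift [ 0.4 -0.4 -0.4] turn [ 0.    0.22 -0.07]
```

Contact at the seated height (expected 0.123). I'll release and move clear.

send_rows(rows=[[[0,0,0,0,0,0,42],[0,0,0,0,0,0,50],[0,0,0,0,0,0,60],[0,0,0,0,0,0,70],[-8,0,0,0,0,0,70],[-30,0,0,0,0,0,70],[-60,0,0,0,0,0,70],[-95,0,0,0,0,0,70]]])

```text
clock: 39.45
position: [0.59, 0.0224, 0.2185]
ee_rot: [-0.117, 1.566, 0.118]
force: [0.2, -0.1, 0.4]
width: 0.7
```

send_rows(rows=[[[-20,20,0,0,0,0,70],[-25,55,0,0,0,0,70],[-25,90,0,0,0,0,70],[-25,125,0,0,0,0,70],[-25,155,0,0,0,0,70],[-25,175,0,0,0,0,70],[-25,185,0,0,0,0,70],[-25,187,0,0,0,0,70]]])

```text
clock: 40.25
position: [0.5624, 0.2084, 0.2429]
ee_rot: [-0.118, 1.564, 0.12]
force: [-0.3, 0.4, -0.9]
width: 0.705
```

```bash
python3 - <<'E'
from h import *
s=arm.observe(); print(s['clock'],s['position'],s['force'],s['width'])
for n in ['top','side']:
    p,d=snap(n,n+'12.png'); P=cloud(n,d).astype(float); x,y,z=P[...,0],P[...,1],P[...,2]
    m=(z>.14)&(z<.17)&(np.hypot(x-.59,y-.022)<.05); print(n,'knob',m.sum(),cv2.minEnclosingCircle(P[m][:,:2].astype(np.float32)),np.percentile(z[m],[50,98]))
    m=(z>.1)&(z<.13)&(np.hypot(x-.59,y-.022)<.08)&(np.hypot(x-.59,y-.022)>.03); A=np.c_[P[m][:,:2]-[.59,.022],np.ones(m.sum())]; c=np.linalg.lstsq(A,P[m][:,2],rcond=None)[0]; print('disc',m.sum(),np.median(z[m]),'tilt deg',np.degrees(np.hypot(c[0],c[1])))
    for nm,(cx,cy) in {'other':(.432,.1087)}.items():
        m=(z>.068)&(z<.085)&(np.hypot(x-cx,y-cy)<.05); print(nm,cv2.minEnclosingCircle(P[m][:,:2].astype(np.float32)))
E
```

```text
40.25 [0.56241564 0.20840512 0.24292464] [-0.27612271  0.39693753 -0.86239336] 0.7052723497302511
top knob 250 ((0.5904539227485657, 0.022000569850206375), 0.01685021072626114) [0.15217763 0.15488849]
disc 4401 0.11435479281186378 tilt deg 0.07789221528461017
other ((0.43193289637565613, 0.10880003124475479), 0.017938869073987007)
side knob 137 ((0.5891905426979065, 0.02176634594798088), 0.017803404480218887) [0.15136777 0.15495558]
disc 1438 0.11493126219060801 tilt deg 0.26903430020757624
other ((0.4320530295372009, 0.10646916180849075), 0.019013989716768265)
```

View pics/top12.png

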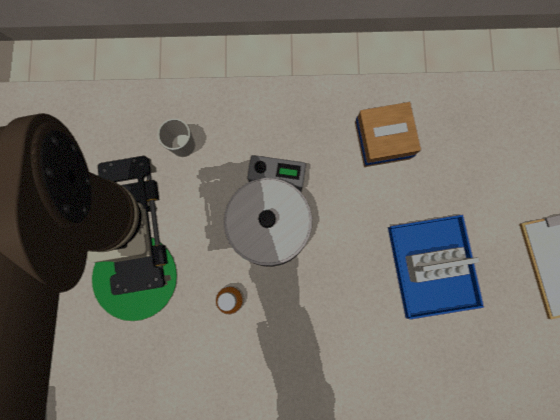

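View pics/side12.png

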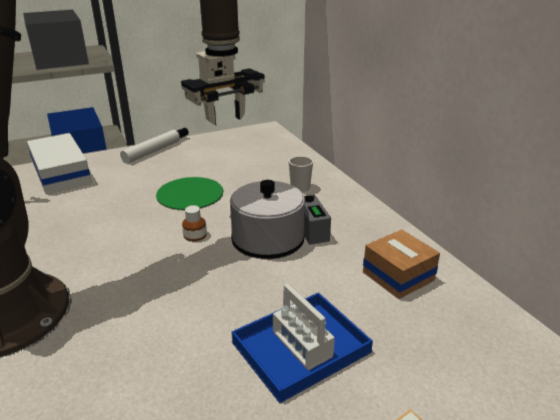

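The pictures show the lid seated and level on the warmer (top view 268,220). The rack stands in the tray (440,265), and the bystanders are where they were. The gripper is clear, so I'm handing the job in.

```bash
python3 - <<'E'
from h import *
print(arm.sign_off())
E
```

```text
the job is handed in; nothing more can be done
None
```

I did the whole job in the order asked and handed it in at about 40.4 s of the 72 s allowed. The sign-off gives no verdict.

I carried the rack into the blue tray and laid the lid in the middle of the green rest. The orange-capped bottle is on the floor of the well, and the lid is back on the warmer. I let go of each thing before starting the next.

**Last checks:**
- **Lid:** its disc top is at 114–115 mm against 115 mm when seated. Tilt is under 0.3°, and the knob is within about 1 mm of the well's axis.
- **Bottle:** before the lid went on, its cap top was at 95 mm against 96 mm expected, centred in the well.
- **Rack:** it stands upright well inside the tray.
- **Bystanders:** the white-capped bottle measured where it started (the side view put it about 2 mm off in y, the top view 0.1 mm). I checked the beaker and carton only by eye, and they looked unmoved.
- **Forces:** the largest reading I saw was about 15 N, while setting the bottle down.

**Disagreement:** right after the fast move to the knob, the arm overshot by about 11 mm in free space. I slowed the ends of the later moves.

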